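# Uncover the lane stop and hold its cam lever at full lift

### The arm

A 6-joint arm with a two-finger parallel gripper is mounted at the origin on the work surface. World frame = base frame: x ahead of the robot, y to its left, z up, the work surface at z = 0. Lengths are in m, angles in rad, forces in N, time in s.
With the tool pointing down it reaches from about 0.375 to 0.9 m from the base axis. Payload 3.1 kg.
Tool frame: the origin (TCP) lies midway between the tips of the shut fingers; the grasp point (between the pads) lies 19 mm behind it; z points along the fingers, y is the line along which they close (so a half turn about z gives the same grasp; the last joint's range is limited). The gripper opens to 85 mm and grips with 20 to 120 N. Pads are 22 mm wide; open, the fingers measure 114 mm over their backs; the gripper's body (76 mm by 85 mm) begins 54 mm behind the grasp point. The pads swing forward as they close: fully open they stand 13 mm farther back than shut.
Start: joints at [0.925, 0.527, 1.433, -0, 1.181, -0.178], TCP at [0.281, 0.558, 0.231] pointing down, gripper open.
Joint ranges: [-3.08, 3.08], [-0.75, 2.2], [0.22, 2.44], [-1.43, 4.57], [0, 2.65], [-2.85, 2.85]. Speed limits (rad/s): [2.79, 2.79, 3.14, 3.14, 3.14, 3.14].

### API

Orientations are given as a unit quaternion [x, y, z, w].
In Python, from station import manip gives the robot as it stands.
- The arm moves only by the tool drive_tool, never from a script. Its argument "motion" is a list that holds one entry, the list of rows, each a list of 5 numbers: the finger opening in mm, from 0 to 85.4, then the shift along the tool's x, y, z in units of 30 mm (1.0 is 30 mm), then the turn about the tool's z in units of 8 degrees (1.0 is 8 degrees). In form: [[[fingers, x, y, z, yaw], ...]]. A call has 1 to 10 rows; each row is the pose to reach, as a shift and turn from the pose commanded when the call began, along the tool's axes at that moment; what a row does not reach only later rows make up. A row lasts 1/10 s, in which the tool goes at most 50 mm and 8.59 degrees, less where a joint would pass 70% of its speed; a pose out of reach is approached as far as the arm can. A call with a gripper value outside its range is refused whole. The fingers move at their own pace and stop on an object; "squeeze" is the grip in N (left out, the last holds). Time passes only in rows, so rows that repeat a pose let the fingers close. It gives the time, the measured TCP pose, the force, the opening and the grip force at its end, in the units of the state.
- manip.sense(): the state, without advancing time (a new reading comes with each control period).
- manip.snapshot(name): name is "scene" or "top" or "wrist"; returns the picture (400x640x3 uint8, red, green, blue); there is no depth.
- manip.camera_model(name): a dict with "fov_y" (degrees; the focal length in pixels is half the picture's height over the tangent of half this angle, whatever the lens; pixels are square), "cx", "cy" (the principal point, pixels), "k1" (the pictures are not rectified: a ray, as slopes to the right and down, at radius r is drawn at 1 + k1 r^2 times it, then the intrinsics apply), "origin" and "orientation" of the camera in the world. Camera axes: x right, y up, looking along -z (the intrinsics and any distortion apply to the point x, -y, -z); pixel columns grow to the right and rows downward; lengths in m; the calibration is good to about 2 mm. A picture is of the moment at which its call begins: read the wrist's pose just before it. camera_model takes no time and is no camera call; for the wrist camera it gives the pose at the moment of the call.
- manip.sign_off(): hands the job in; it is judged then, once.
The state is a dict: "t": time; "q": joint angles; "qd": joint speeds; "tau": joint torques, N m; "tcp_pos": TCP position; "tool_rot": TCP orientation; "force": force on the tool from outside, world axes, zero at the start; "ft_torque": the same for the moment, N m; "finger_gap": opening from 0.0 (shut) to 1.0 (fully open); "gripper_force": force on a finger pad.
Only numpy, scipy, OpenCV 4.12 (cv2) and the standard library are available. Lean on these libraries where they do the work, as an engineer would, in place of code of your own. Each camera call takes 0.05 s, during which the arm holds its last target. There are 200 camera calls.

### The job

The stop blade of this conveyor lane-stop unit has to be shown at full height. Lift the loose cover plate straight off the two pins of the housing and lay it gently flat in the middle of the rubber mat; then swing the sprung cam lever inside the housing up to the point of highest lift (lever standing straight up, blade at its tallest) and finish while still holding it there with the gripper. Leave the spring, the carton and the wrench where they are.

Things in the scene. Friction and masses are not known exactly. Their poses are not given: they have to be found in the camera images.
- unit: Lane-stop unit, fixed: open-topped grey steel housing 220 x 150 x 85 mm high, 6 mm walls; far (+x) wall only 42 mm high. Origin: centre of its underside on the table, z up. Pins 8 mm thick rise 12 mm over the rim at (-92, 57), (92, -57) mm. Behind (+x): blade guide posts 95 mm high at (125, +-64) and two rollers 82 mm high, reaching x = 235 mm.
- cover: Loose aluminium cover plate 216 x 146 x 5 mm, 0.25 to 0.45 kg, two 11 mm holes for the pins. Starts seated on the rim, underside 85 mm up, axes as the unit's. Origin: centre of its underside. Its black bow handle is a level bar along the cover's x: 100 mm long, 14 mm wide (y), 12 mm thick, centre 42 mm above the origin, 31 mm free beneath, feet at x = +-43 mm.
- handle (a point): The centre of the handle's bar on the cover (42 mm above the cover's underside); axes as the cover's.
- mat: The black rubber mat on which the cover is to be laid: 270 x 210 x 4 mm, fixed. Origin: centre of its underside on the table, x along its longer side. It lies on the other side of the bench (left or right) from the unit.
- cam (a joint): Turn of cam and lever about the cam axis, rad. 0 = rest: lever in the housing, pointing to the unit's -x, 0.17 rad above level; grows as it rises in the unit's x-z plane. 1.40 = straight up = highest lift; beyond (limit 2.2, leaning to +x) the blade sinks again. A spring returns it to rest whenever let go (0.54 Nm at 1.40, about 5 N at the grip).
- cam_axis (a point): The point on the cam's level axis in the lever's plane: at (60, 0, 45) mm in the unit's frame. The axis runs along the unit's y.
- lever: The cam lever: a dark steel bar 12 mm wide (y) and 18 mm high ending in a black round grip. Origin on the cam axis (same point as cam_axis).
- grip (a point): Centre of the lever's round grip, 115 mm from the cam axis: black cylinder 24 mm in diameter, 30 mm long, axis parallel to the unit's y. At rest 64 mm above the table, with 54 mm from each end to the housing's side wall; it can be pinched from above on its two flat ends and turns between the fingers as the lever swings.
- stop (a joint): Lift of the steel stop blade driven by the cam, m: 0 at rest, about 0.0207 at highest lift (lever at 1.40). 112 mm wide plate at x = 125 mm of the unit; nothing to be touched.
- spring: Bystander: a dark steel coil spring standing upright, 89 mm in diameter, 70 mm high; origin under its centre.
- carton: Bystander: a cardboard carton 120 x 85 x 80 mm; origin under its centre.
- wrench: Bystander: an open-ended steel wrench 180 mm long lying flat on the table.

How it is judged:
By the outcome, as a careful person would: the job done as asked, in the order asked, and still so for the second after the job is handed in, while the arm keeps its last pose, push and grip.
It also fails if it takes over 58 s, if anything falls off the work surface, if the arm or the gripper's body presses on something with over 40 N, if the wrist force passes 120 N, or if a joint passes its speed limit or range.

## Working session

There is one attempt and no reset: what is moved stays moved. The work goes in short steps, Python scripts to look and compute and a tool call to move; the robot and the scene stay as the last step left them, time stands still between calls to the robot, and variables do not carry over. Pictures are saved under pics/ and viewed, at most 10 in all, crops included, and the job is handed in when it is done.

Besides the shell and the picture viewer there is one more tool, called after ">>>" by a JSON object that holds its "method" and its "body", one argument or row to a line. drive_tool: Moves the arm, as the interface text tells. Its arguments: {"type":"object","properties":{"motion":{"type":"array","items":{"type":"array","items":{"type":"array","items":{"type":"number"}}}},"squeeze":{"type":"number"}},"required":["motion"]}

```bash
mkdir -p pics; ls
python3 - <<'E'
from station import manip
import cv2
for n in("scene","top"):
    cv2.imwrite(f"pics/{n}0.png",manip.snapshot(n)[:,:,::-1]); print(n,manip.camera_model(n))
s=manip.sense(); print(s); print(manip.camera_model("wrist"))
E
```

```text
pics
scene {'fov_y': 43.04235070687668, 'cx': 324.7918144217759, 'cy': 200.01137346743153, 'k1': -0.15976708594546715, 'origin': array([ 1.34301296, -1.07869854,  0.96707924]), 'orientation': array([0.45807035, 0.15412493, 0.29142226, 0.82552415])}
top {'fov_y': 52.45636568492658, 'cx': 316.53819787979955, 'cy': 200.3220457147308, 'k1': -0.07966835937124604, 'origin': array([ 0.32470273, -0.00389331,  1.26138573]), 'orientation': array([-0.04703206,  0.04425486,  0.71029222, -0.70093827])}
{'t': 0.1, 'q': array([ 9.25514151e-01,  5.28359314e-01,  1.43381628e+00, -6.56574410e-06,
        1.18142536e+00, -1.78503538e-01]), 'qd': array([-0.00035168, -0.00101956, -0.00260676,  0.00106171, -0.0007566 ,
        0.00068497]), 'tau': array([-5.02306489e-05, -4.43308532e+01, -1.78584766e+01, -2.41304679e-04,
        3.96385352e-03,  1.26289166e-05]), 'tcp_pos': array([0.28082367, 0.55760451, 0.23042663]), 'tool_rot': array([ 2.31274942e-01,  9.72887914e-01, -9.21385143e-04, -3.99224982e-04]), 'force': array([ 0.58430186, -0.22493692, -0.27821527]), 'ft_torque': array([ 0.02000161,  0.02848338, -0.01850991]), 'gripper_force': 0.0, 'finger_gap': 0.9965290529331892}
{'fov_y': 70.75654894334022, 'cx': 318.74919625162437, 'cy': 199.5429780065472, 'k1': -0.032519732405588704, 'origin': array([0.21756303, 0.590112  , 0.37250856]), 'orientation': array([-0.1206877 , -0.07340223,  0.51964614,  0.84262357])}
```

View pics/top0.png

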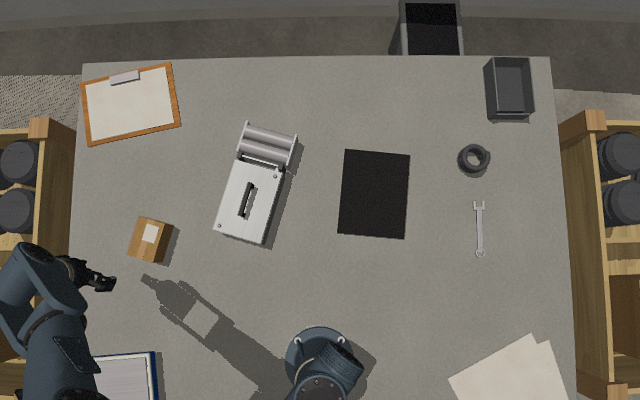

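View pics/scene0.png

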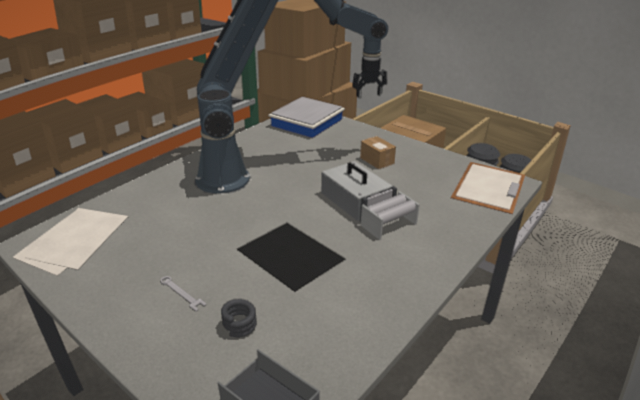

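The top view shows the unit at about (252,195), with the handle bar from (241,217) to (252,183). The mat is centred near (374,194). The scene view shows the handle at (357,173) and the mat centred near (291,256). I'll enlarge both.

```bash
cat > h.py <<'E'
import numpy as np, cv2
from scipy.spatial.transform import Rotation as R
from scipy.optimize import least_squares
def K(m):
    f=200/np.tan(np.radians(m['fov_y'])/2); return f
def proj(m,P):
    P=np.atleast_2d(P); c=R.from_quat(m['orientation']).inv().apply(P-m['origin'])
    s=np.c_[c[:,0],-c[:,1]]/-c[:,2:]; s=s*(1+m['k1']*(s**2).sum(1))[:,None]
    return s*K(m)+[m['cx'],m['cy']]
def ray(m,p):
    d=(np.array(p,float)-[m['cx'],m['cy']])/K(m); s=d.copy()
    for _ in range(30): s=d/(1+m['k1']*(s@s))
    return R.from_quat(m['orientation']).apply([s[0],-s[1],-1])
def atz(m,p,z):
    r=ray(m,p); return m['origin']+r*(z-m['origin'][2])/r[2]
def tri(obs):  # [(model,pixel),...]
    f=lambda X:np.concatenate([proj(m,X)[0]-p for m,p in obs])
    o=least_squares(f,[0.5,0,0.1]); return o.x,np.abs(o.fun).max()
def crop(src,x,y,w,h,k,dst):
    im=src if not isinstance(src,str) else cv2.imread(src)
    cv2.imwrite(dst,cv2.resize(im[y:y+h,x:x+w],None,fx=k,fy=k,interpolation=cv2.INTER_CUBIC))
E
python3 -c "
from h import *
crop('pics/top0.png',205,110,220,140,3.6,'pics/topc.png')
crop('pics/scene0.png',230,145,200,150,4,'pics/scenec.png')"
```

```text
(no output)
```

View pics/topc.png

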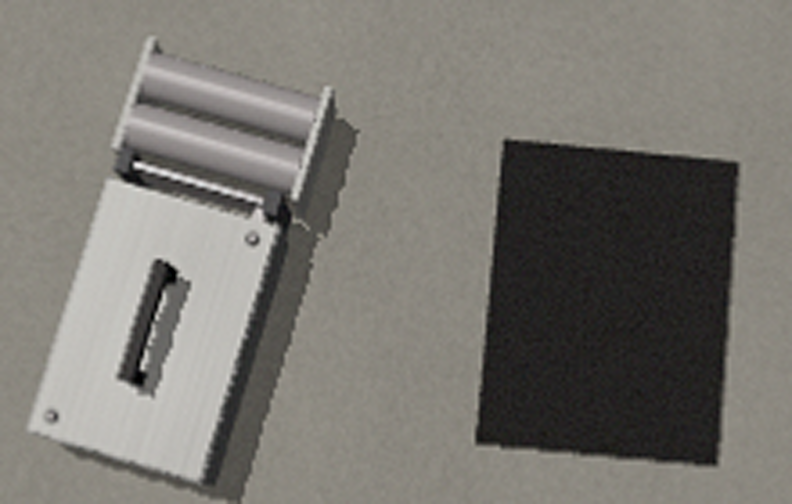

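View pics/scenec.png

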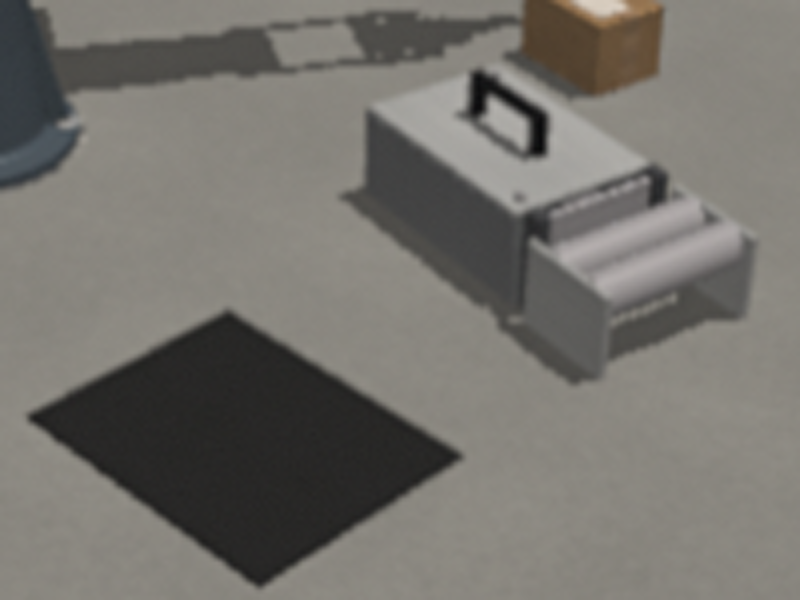

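The top crop shows pin tops at (252,238) and (51,415), the handle bar from (165,266) to (130,379), and mat corners at (503,140), (738,162), (717,464) and (477,441). The scene crop shows the bar from (478,74) to (546,118), the near pin at (519,195), and mat corners at (228,311), (462,456), (260,586) and (28,415).

```bash
cat > m.py <<'E'
from h import *
from station import manip
T=manip.camera_model('top');S=manip.camera_model('scene')
t=lambda u,v:((u+.5)/3.6-.5+205,(v+.5)/3.6-.5+110)
s=lambda u,v:((u+.5)/4-.5+230,(v+.5)/4-.5+145)
if __name__=='__main__':
    np.set_printoptions(precision=4,suppress=True)
    print('pin',tri([(T,t(252,236)),(S,s(519,193))]))
    print('bar',tri([(T,t(147,322)),(S,s(512,97))]))
    print('bar ends',tri([(T,t(165,266)),(S,s(546,118))]),tri([(T,t(130,379)),(S,s(478,76))]))
    a=atz(T,t(252,238),.097);b=atz(T,t(51,415),.097);d=a-b
    print('pins',a,b,(a+b)/2,np.hypot(*d[:2]),np.degrees(np.arctan2(d[1],d[0])-np.arctan2(-114,184)))
    e=atz(T,t(165,266),.133)-atz(T,t(130,379),.133);print('bar',(atz(T,t(165,266),.133)+atz(T,t(130,379),.133))/2,np.hypot(*e[:2]),np.degrees(np.arctan2(e[1],e[0])))
    for n,p,q in zip('ABCD',[(503,140),(738,162),(717,464),(477,441)],[(462,456),(260,586),(28,415),(228,311)]):
        print(n,tri([(T,t(*p)),(S,s(*q))]),atz(T,t(*p),.004))
    M=np.array([atz(T,t(*p),.004) for p in [(503,140),(738,162),(717,464),(477,441)]])
    u=M[0]+M[1]-M[2]-M[3]; print('mat',M.mean(0),np.degrees(np.arctan2(u[1],u[0])))
    M=np.array([atz(S,s(*p),.004) for p in [(462,456),(260,586),(28,415),(228,311)]])
    u=M[0]+M[1]-M[2]-M[3]; print('matS',M.mean(0),np.degrees(np.arctan2(u[1],u[0])))
    st=manip.sense(); print(R.from_quat(st['tool_rot']).as_matrix())
E
python3 m.py
```

```text
pin (array([0.5512, 0.1206, 0.0953]), np.float64(0.4015116902751288))
bar (array([0.4799, 0.202 , 0.1257]), np.float64(0.7440675908087542))
bar ends (array([0.5245, 0.1882, 0.1267]), np.float64(0.8760258518196338)) (array([0.4347, 0.2147, 0.1257]), np.float64(0.6023217809209314))
pins [0.55   0.1211 0.097 ] [0.4082 0.2828 0.097 ] [0.4791 0.202  0.097 ] 0.21505038342828067 -16.971033880810314
bar [0.4774 0.199  0.133 ] 0.09264984391111246 -16.714253593049104
A (array([ 0.653 , -0.0914,  0.0012]), np.float64(0.25635643268225294)) [ 0.653  -0.0906  0.004 ]
B (array([ 0.6309, -0.2987,  0.0025]), np.float64(0.044669168987866215)) [ 0.6307 -0.2982  0.004 ]
C (array([ 0.3651, -0.2687,  0.0039]), np.float64(0.034691205587250806)) [ 0.3651 -0.2686  0.004 ]
D (array([ 0.388 , -0.0626,  0.0023]), np.float64(0.039593571244211034)) [ 0.388  -0.0624  0.004 ]
mat [ 0.5092 -0.18    0.004 ] -6.218223170685123
matS [ 0.5103 -0.182   0.004 ] -6.600575503804123
[[-0.893   0.45   -0.0012]
 [ 0.45    0.893  -0.0016]
 [ 0.0004 -0.002  -1.    ]]
```

```bash
cat > go.py <<'E'
import sys
from h import *
from station import manip
# target TCP x y z, tool-x world heading in deg -> shift units and yaw units
x,y,z,a=map(float,sys.argv[1:5]); s=manip.sense(); r=R.from_quat(s['tool_rot']); m=r.as_matrix()
d=m.T@(np.array([x,y,z])-s['tcp_pos'])/0.03
h=np.degrees(np.arctan2(m[1,0],m[0,0])); w=-((a-h+180)%360-180)/8
print('d',d.round(3),'yaw',round(w,3),'tcp',s['tcp_pos'].round(4),'h',h.round(2),'q',s['q'].round(2),'t',s['t'])
E
python3 go.py .479 .201 .23 163
```

```text
d [-11.248  -7.642   0.025] yaw -1.218 tcp [0.2808 0.5576 0.2304] h 153.26 q [ 0.93  0.53  1.43 -0.    1.18 -0.18] t 0.1
```

>>> {"method": "drive_tool", "body": {
  "motion": [
    [[85,-1.5,-1,0,-0.2],[85,-3,-2,0,-0.4],[85,-4.5,-3,0,-0.6],[85,-6,-4,0,-0.8],[85,-7.5,-5.1,0,-1],[85,-9,-6.1,0,-1.1],[85,-10.3,-7,0,-1.2],[85,-11.25,-7.64,0,-1.22],[85,-11.25,-7.64,0,-1.22],[85,-11.25,-7.64,0,-1.22]]
  ],
  "squeeze": 40
}}

```text
t: 1.1
tcp_pos: [0.4801, 0.2, 0.231]
tool_rot: [0.15, 0.989, -0.0, -0.0]
force: [0.4, 0.2, 1.1]
finger_gap: 0.995
gripper_force: 0.0
```

```bash
python3 - <<'E'
from h import *; from station import manip
m=manip.camera_model("wrist"); im=manip.snapshot("wrist")
cv2.imwrite("pics/w1.png",im[:,:,::-1]); import pickle; pickle.dump(m,open('w1.pkl','wb')); print(manip.sense()['tcp_pos'],m['origin'])
E
python3 go.py .479 .201 .23 163
```

```text
[0.47913553 0.2013137  0.23095409] [0.41234041 0.22131889 0.37309514]
d [ 0.001 -0.011  0.032] yaw -0.012 tcp [0.4791 0.2013 0.231 ] h 162.91 q [ 0.18  0.39  1.69  0.    1.06 -1.09] t 1.15
```

View pics/w1.png

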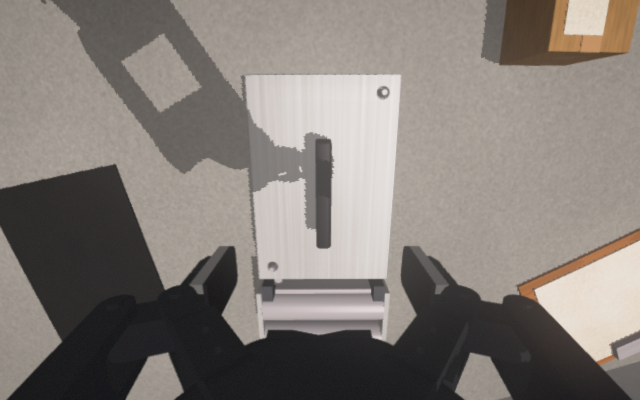

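The wrist view shows the bar from (323,140) to (323.5,247) and pins at (384,92) and (273,266), all level with the picture axes. I'll triangulate with the top camera.

Run:
```python
from m import *; import pickle
np.set_printoptions(precision=4,suppress=True)
W=pickle.load(open('w1.pkl','rb'))
print(tri([(W,(323.5,193.5)),(T,t(147,322)),(S,s(512,97))]),tri([(W,(323.5,193.5)),(S,s(512,97))]))
print(tri([(W,(323,247)),(S,s(546,118))]),tri([(W,(323,140)),(S,s(478,76))]))
print(atz(W,(323.5,247),.133),atz(W,(323.5,140),.133))
b=atz(W,(384,92),.097);a=atz(W,(273,266),.097);d=a-b
print(a,b,(a+b)/2,np.hypot(*d[:2]),np.degrees(np.arctan2(d[1],d[0])-np.arctan2(-114,184)))
```

```text
(array([0.4781, 0.2054, 0.1219]), np.float64(1.3899846478016968)) (array([0.4776, 0.2059, 0.1235]), np.float64(0.6444564592979987))
(array([0.5269, 0.1902, 0.1275]), np.float64(0.07473626916026888)) (array([0.4314, 0.2195, 0.1229]), np.float64(0.5992352218536894))
[0.5245 0.1914 0.133 ] [0.4306 0.2199 0.133 ]
[0.547  0.1272 0.097 ] [0.408  0.2858 0.097 ] [0.4775 0.2065 0.097 ] 0.21093243294160627 -16.999659068643094
```

```bash
python3 - <<'E'
from h import *; import pickle
from station import manip
W=pickle.load(open('w1.pkl','rb')); p=manip.sense()['tcp_pos']
for dz in (0,.013,.02): print(proj(W,p+[0,0,dz]))
print(proj(W,[p[0],p[1],.133]),proj(W,[p[0],p[1],.109]))
E
python3 go.py .4778 .204 .13 163
```

```text
[[319.76902742 248.68867342]]
[[319.86101653 260.05514175]]
[[319.91739559 267.02561177]]
[[319.36939754 199.40391521]] [[319.31331964 192.50025823]]
d [0.064 0.073 3.365] yaw -0.012 tcp [0.4791 0.2013 0.231 ] h 162.91 q [ 0.18  0.39  1.69  0.    1.06 -1.09] t 1.15
```

>>> {"method": "drive_tool", "body": {
  "motion": [
    [[85,0.06,0.1,0.8,0],[85,0.06,0.1,1.6,0],[85,0.06,0.1,2.4,0],[85,0.06,0.1,3.2,0],[85,0.06,0.1,3.6,0],[85,0.06,0.1,3.8,0],[85,0.06,0.1,3.8,0],[85,0.06,0.1,3.8,0]]
  ]
}}

```text
t: 1.95
tcp_pos: [0.4791, 0.2055, 0.118]
tool_rot: [0.147, 0.989, 0.0, 0.001]
force: [0.2, 0.2, 0.1]
finger_gap: 0.995
gripper_force: 0.0
```

Run:
```python
from h import *; from station import manip
p=manip.sense()['tcp_pos'];m=manip.camera_model("wrist"); im=manip.snapshot("wrist")
crop(im[:,:,::-1].copy(),170,60,300,220,2.6,"pics/w2.png")
print(p,m['origin'],[proj(m,[p[0],p[1],z]) for z in (p[2],.121,.127,.133)])
```

```text
[0.47906082 0.20551486 0.11803098] [0.41088563 0.22643066 0.26000617] [array([[318.11215832, 250.82987742]]), array([[318.10612365, 253.30767444]]), array([[318.09323328, 258.60397711]]), array([[318.07932185, 264.32533018]])]
```

View pics/w2.png

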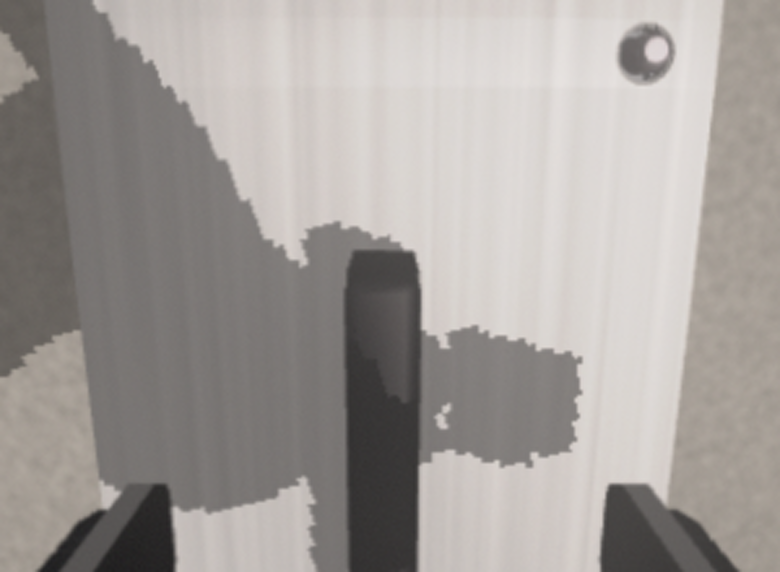

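The wrist crop shows the bar centred at column 383 and the finger inner edges at 172 and 603 (middle 387.5), so the bar sits about 1 mm to -y. The top edge of the bar's near end is at row 287. I'll correct this and check along the bar.

```bash
python3 - <<'E'
from h import *; from station import manip
m=manip.camera_model("wrist")
e=atz(m,(170+383/2.6,60+287/2.6),.133); u=np.array([np.cos(np.radians(-17)),np.sin(np.radians(-17)),0])
print(e, e+.05*u, 'pin',atz(m,(170+645/2.6,60+53/2.6),.097))
E
python3 go.py .4785 .2043 .108 163
```

```text
[0.43333291 0.21900933 0.133     ] [0.48114815 0.20439074 0.133     ] pin [0.40819568 0.28367406 0.097     ]
d [ 0.016 -0.042  0.341] yaw 0.005 tcp [0.4793 0.2054 0.1182] h 163.04 q [ 0.19  0.56  1.8   0.    0.78 -1.08] t 2.0
```

>>> {"method": "drive_tool", "body": {
  "motion": [
    [[85,0,-0.03,0.36,0],[60,0,-0.03,0.36,0],[40,0,-0.03,0.36,0],[25,0,-0.03,0.36,0],[20,0,-0.03,0.36,0],[18,0,-0.03,0.36,0],[16,0,-0.03,0.36,0],[14,0,-0.03,0.36,0],[13,0,-0.03,0.36,0],[12,0,-0.03,0.36,0]]
  ],
  "squeeze": 25
}}

```text
t: 3.0
tcp_pos: [0.4786, 0.2044, 0.1067]
tool_rot: [0.148, 0.989, 0.0, 0.0]
force: [-0.3, 2.0, 1.6]
finger_gap: 0.158
gripper_force: 24.5
```

>>> {"method": "drive_tool", "body": {
  "motion": [
    [[0,0,0,0,0],[0,0,0,0,0],[0,0,0,0,0]]
  ],
  "squeeze": 60
}}

```text
t: 3.3
tcp_pos: [0.4786, 0.2043, 0.1068]
tool_rot: [0.148, 0.989, 0.0, 0.0]
force: [-0.6, 2.9, 3.8]
finger_gap: 0.152
gripper_force: 59.1
```

>>> {"method": "drive_tool", "body": {
  "motion": [
    [[0,0,0,-0.1,0],[0,0,0,-0.2,0],[0,0,0,-0.3,0],[0,0,0,-0.4,0],[0,0,0,-0.5,0],[0,0,0,-0.6,0],[0,0,0,-0.7,0],[0,0,0,-0.8,0],[0,0,0,-0.9,0],[0,0,0,-1.0,0]]
  ]
}}

```text
t: 4.3
tcp_pos: [0.4784, 0.2041, 0.1368]
tool_rot: [0.148, 0.989, -0.0, 0.0]
force: [-0.4, 1.1, -4.1]
finger_gap: 0.154
gripper_force: 58.7
```

>>> {"method": "drive_tool", "body": {
  "motion": [
    [[0,0,0,-0.3,0],[0,0,0,-0.6,0],[0,0,0,-1,0],[0,0,0,-1.3,0],[0,0,0,-1.6,0],[0,0,0,-1.9,0],[0,0,0,-2,0],[0,0,0,-2,0]]
  ]
}}

```text
t: 5.1
tcp_pos: [0.4787, 0.2042, 0.1971]
tool_rot: [0.148, 0.989, 0.0, 0.001]
force: [-0.2, -0.0, -4.3]
finger_gap: 0.15
gripper_force: 58.8
```

```bash
python3 - <<'E'
from h import *; from station import manip
np.set_printoptions(precision=3,suppress=True)
s=manip.sense();print(s['force'],s['ft_torque'],s['finger_gap'],s['tcp_pos'])
a=manip.snapshot("scene")[:,:,::-1].copy();b=manip.snapshot("wrist")[:,:,::-1].copy()
a=cv2.resize(a[90:250,300:430],None,fx=3,fy=3);b=cv2.resize(b[:,120:520],None,fx=1,fy=1)
h=480;b=cv2.copyMakeBorder(b,0,80,0,0,0);cv2.imwrite('pics/lift.png',np.hstack([a,b]))
E
python3 go.py .51 -.181 .17 173.6
```

```text
[-0.224 -0.022 -4.274] [ 0.016 -0.     0.044] 0.1503666583980561 [0.479 0.204 0.197]
d [ -4.769 -11.963   0.877] yaw -1.323 tcp [0.478  0.204  0.1963] h 163.01 q [ 0.19  0.44  1.73 -0.    0.98 -1.09] t 5.2
```

View pics/lift.png

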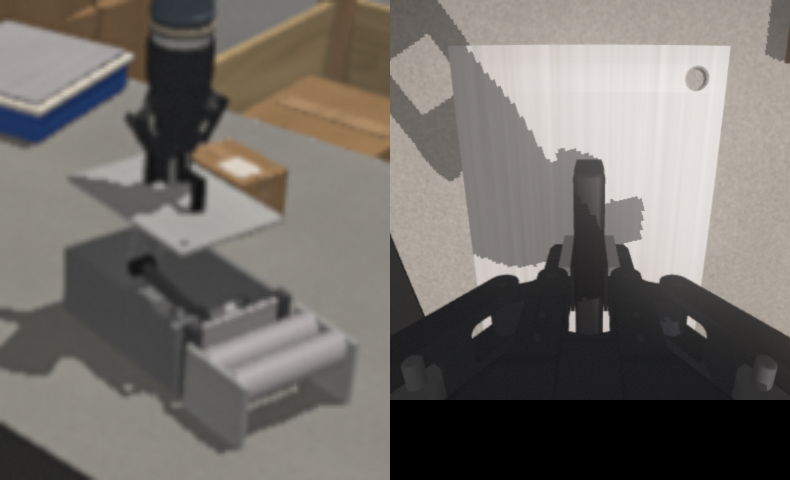

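The cover is lifted level, clear of the pins and gripped mid-bar, and the lever is visible in the housing. Next I carry it to the mat.

>>> {"method": "drive_tool", "body": {
  "motion": [
    [[0,-0.15,-0.4,0,0],[0,-0.5,-1.2,0,-0.1],[0,-0.9,-2.2,0,-0.2],[0,-1.3,-3.3,0,-0.3],[0,-1.8,-4.4,0,-0.45],[0,-2.2,-5.5,0,-0.6],[0,-2.6,-6.6,0,-0.7],[0,-3.1,-7.7,0,-0.85],[0,-3.5,-8.8,0,-1],[0,-3.9,-9.8,0,-1.1]]
  ]
}}

```text
t: 6.2
tcp_pos: [0.5036, -0.1137, 0.196]
tool_rot: [0.071, 0.997, -0.0, -0.001]
force: [0.6, 0.1, -3.7]
finger_gap: 0.154
gripper_force: 58.8
```

```bash
python3 go.py .51 -.181 .12 173.6
```

```text
d [-0.534 -2.189  2.534] yaw -0.225 tcp [ 0.5036 -0.1137  0.196 ] h 171.8 q [-0.44  0.43  1.74 -0.    0.97 -1.87] t 6.2
```

>>> {"method": "drive_tool", "body": {
  "motion": [
    [[0,-0.2,-0.9,0.2,-0.1],[0,-0.4,-1.6,0.7,-0.2],[0,-0.5,-2.1,1.3,-0.22],[0,-0.53,-2.19,1.9,-0.22],[0,-0.53,-2.19,2.4,-0.22],[0,-0.53,-2.19,2.9,-0.22],[0,-0.53,-2.19,3.4,-0.22],[0,-0.53,-2.19,3.8,-0.22],[0,-0.53,-2.19,3.8,-0.22],[0,-0.53,-2.19,3.8,-0.22]]
  ]
}}

```text
t: 7.2
tcp_pos: [0.5106, -0.1788, 0.0824]
tool_rot: [0.056, 0.998, 0.0, -0.0]
force: [1.0, -0.5, -3.4]
finger_gap: 0.152
gripper_force: 58.8
```

```bash
python3 - <<'E'
from h import *; from station import manip
a=manip.snapshot("top")[:,:,::-1].copy()
crop(a,300,120,150,150,4,'pics/mat.png')
E
python3 go.py .51 -.181 .026 173.6
```

```text
d [ 0.027 -0.071  1.894] yaw -0.004 tcp [ 0.511  -0.179   0.0828] h 173.57 q [-0.54  0.64  1.76 -0.    0.74 -2.  ] t 7.25
```

View pics/mat.png

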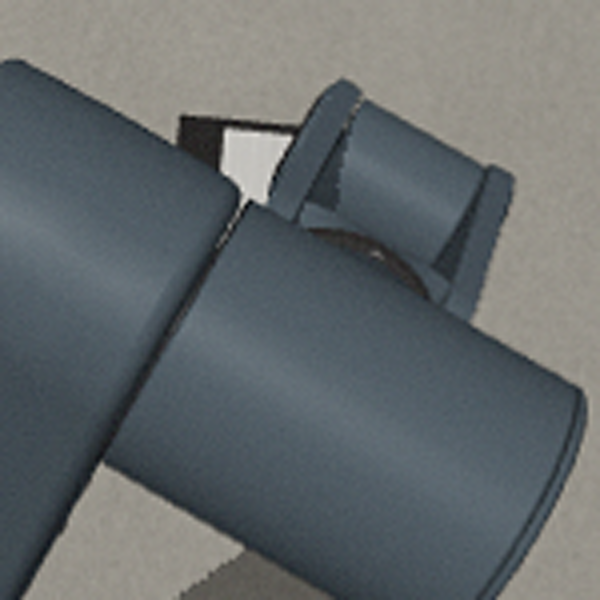

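The arm hides most of the mat, but the cover's visible corner at (222,130) runs parallel to the mat's corner at (182,117), with the margins expected. I'll lower it.

>>> {"method": "drive_tool", "body": {
  "motion": [
    [[0,0.03,-0.06,0.3,0],[0,0.03,-0.06,0.6,0],[0,0.03,-0.06,0.9,0],[0,0.03,-0.06,1.15,0],[0,0.03,-0.06,1.35,0],[0,0.03,-0.06,1.5,0],[0,0.03,-0.06,1.6,0],[0,0.03,-0.06,1.67,0],[0,0.03,-0.06,1.72,0],[0,0.03,-0.06,1.74,0]]
  ]
}}

```text
t: 8.25
tcp_pos: [0.5098, -0.1803, 0.0303]
tool_rot: [0.056, 0.998, -0.0, 0.0]
force: [0.1, -0.7, -3.3]
finger_gap: 0.147
gripper_force: 58.8
```

>>> {"method": "drive_tool", "body": {
  "motion": [
    [[0,0,0,0.03,0],[0,0,0,0.06,0],[0,0,0,0.08,0],[0,0,0,0.1,0],[0,0,0,0.11,0],[0,0,0,0.12,0],[0,0,0,0.13,0],[0,0,0,0.14,0],[0,0,0,0.14,0]]
  ]
}}

```text
t: 9.15
tcp_pos: [0.5096, -0.1802, 0.0261]
tool_rot: [0.056, 0.998, 0.0, -0.0]
force: [0.1, 0.5, -3.4]
finger_gap: 0.146
gripper_force: 58.8
```

Almost in contact, so I continue in 0.3 mm steps.

>>> {"method": "drive_tool", "body": {
  "motion": [
    [[0,0,0,0.01,0],[0,0,0,0.02,0],[0,0,0,0.03,0],[0,0,0,0.04,0],[0,0,0,0.04,0],[0,0,0,0.04,0]]
  ]
}}

```text
t: 9.75
tcp_pos: [0.5097, -0.1803, 0.0258]
tool_rot: [0.056, 0.998, -0.0, 0.0]
force: [-2.3, 0.9, 5.7]
finger_gap: 0.155
gripper_force: 60.1
```

It is in contact. I release and rise.

>>> {"method": "drive_tool", "body": {
  "motion": [
    [[0,0,0,-0.02,0],[15,0,0,-0.02,0],[18,0,0,-0.02,0],[25,0,0,-0.02,0],[40,0,0,-0.02,0],[40,0,0,-0.02,0],[40,0,0,-0.02,0]]
  ],
  "squeeze": 25
}}

```text
t: 10.45
tcp_pos: [0.5097, -0.1802, 0.0255]
tool_rot: [0.056, 0.998, -0.0, 0.0]
force: [0.2, 0.2, 0.5]
finger_gap: 0.464
gripper_force: 0.0
```

>>> {"method": "drive_tool", "body": {
  "motion": [
    [[40,0,0,-0.3,0],[40,0,0,-0.8,0],[40,0,0,-1.5,0],[40,0,0,-2.3,0],[40,0,0,-3.3,0],[40,0,0,-4.5,0],[40,0,0,-5.7,0],[40,0,0,-6.5,0],[40,0,0,-6.5,0],[40,0,0,-6.5,0]]
  ]
}}

```text
t: 11.45
tcp_pos: [0.5095, -0.1801, 0.2213]
tool_rot: [0.056, 0.998, -0.0, 0.001]
force: [-0.1, -0.3, 0.0]
finger_gap: 0.468
gripper_force: 0.0
```

```bash
python3 - <<'E'
from h import *; from station import manip
s=manip.sense();m=manip.camera_model("wrist");b=manip.snapshot("wrist")[:,:,::-1].copy();a=manip.snapshot("scene")[:,:,::-1].copy()
a=cv2.resize(a[190:310,220:370],None,fx=2,fy=2)
a=cv2.copyMakeBorder(a,0,160,0,0,0)
cv2.imwrite('pics/placed.png',np.hstack([b[:,100:],a])[:,:800]);import pickle; pickle.dump(m,open('w3.pkl','wb'));print(s['force'],s['tcp_pos'])
E
python3 go.py .38 .234 .22 163
```

```text
[-0.11434646 -0.3268143   0.03255103] [ 0.50951436 -0.18009291  0.22126053]
d [5.8070e+00 1.3222e+01 1.2000e-02] yaw 1.322 tcp [ 0.5087 -0.1797  0.2196] h 173.57 q [-0.55  0.43  1.66 -0.    1.06 -2.01] t 11.55
```

View pics/placed.png

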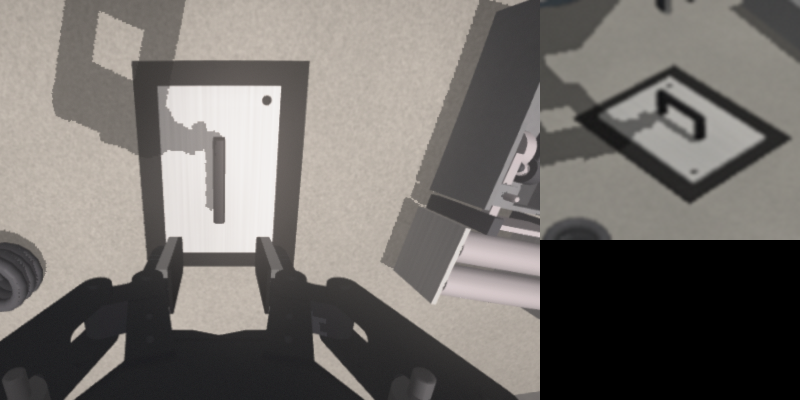

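Run:
```python
from h import *;import pickle
W=pickle.load(open('w3.pkl','rb'))
for n,z,P in (('mat',.004,[(232,62),(408,62),(396,265),(249,265)]),('cover',.009,[(258,86),(381,86),(374,252),(266,252)])):
    M=np.array([atz(W,p,z) for p in P]);u=M[2]+M[3]-M[0]-M[1];print(n,M.mean(0).round(4),np.degrees(np.arctan2(u[1],u[0])).round(1),np.linalg.norm(u)/2)
```

```text
mat [ 0.5087 -0.1763  0.004 ] -5.5 0.2660320579783125
cover [ 0.5105 -0.1786  0.009 ] -6.1 0.2155211938310796
```

The cover is within about 2 mm of the mat centre, so on to the lever.

```bash
python3 go.py .428 .219 .2 163
```

```text
d [ 4.159 12.904  0.675] yaw 1.322 tcp [ 0.5087 -0.1797  0.2196] h 173.57 q [-0.55  0.43  1.66 -0.    1.06 -2.01] t 11.55
```

>>> {"method": "drive_tool", "body": {
  "motion": [
    [[58,0.3,1,0,0.1],[58,0.75,2.3,0,0.25],[58,1.2,3.7,0,0.4],[58,1.65,5.1,0,0.55],[58,2.1,6.5,0,0.7],[58,2.55,7.9,0,0.85],[58,3,9.3,0,1],[58,3.4,10.6,0,1.1],[58,3.8,11.8,0.2,1.25],[58,4.1,12.7,0.5,1.32]]
  ]
}}

```text
t: 12.55
tcp_pos: [0.4287, 0.2141, 0.2044]
tool_rot: [0.147, 0.989, -0.0, -0.001]
force: [-0.3, -0.2, -0.1]
finger_gap: 0.676
gripper_force: 0.0
```

```bash
python3 go.py .428 .219 .16 163
```

```text
d [0.067 0.152 1.479] yaw 0.008 tcp [0.4287 0.2141 0.2044] h 163.06 q [ 0.23  0.37  1.82  0.    0.95 -1.05] t 12.55
```

>>> {"method": "drive_tool", "body": {
  "motion": [
    [[58,0.06,0.15,0.5,0],[58,0.06,0.15,1,0],[58,0.06,0.15,1.4,0],[58,0.06,0.15,1.4,0],[58,0.06,0.15,1.4,0]]
  ]
}}

```text
t: 13.05
tcp_pos: [0.429, 0.2167, 0.1627]
tool_rot: [0.148, 0.989, -0.001, -0.001]
force: [0.6, -0.1, -0.2]
finger_gap: 0.678
gripper_force: 0.0
```

Run:
```python
from h import *; from station import manip; import pickle
p=manip.sense()['tcp_pos'];m=manip.camera_model("wrist");b=manip.snapshot("wrist")[:,:,::-1].copy();a=manip.snapshot("scene")[:,:,::-1].copy()
crop(b,120,60,400,300,2,'pics/lev.png');cv2.imwrite('pics/lev_s.png',a)
pickle.dump(m,open('w4.pkl','wb'));print(p,proj(m,p),proj(m,[p[0],p[1],.064]),proj(m,[.428,.219,.064]))
```

```text
[0.42901762 0.21674145 0.1626511 ] [[318.08551639 250.89479915]] [[318.45381999 200.79564953]] [[320.54846941 199.03720192]]
```

View pics/lev.png

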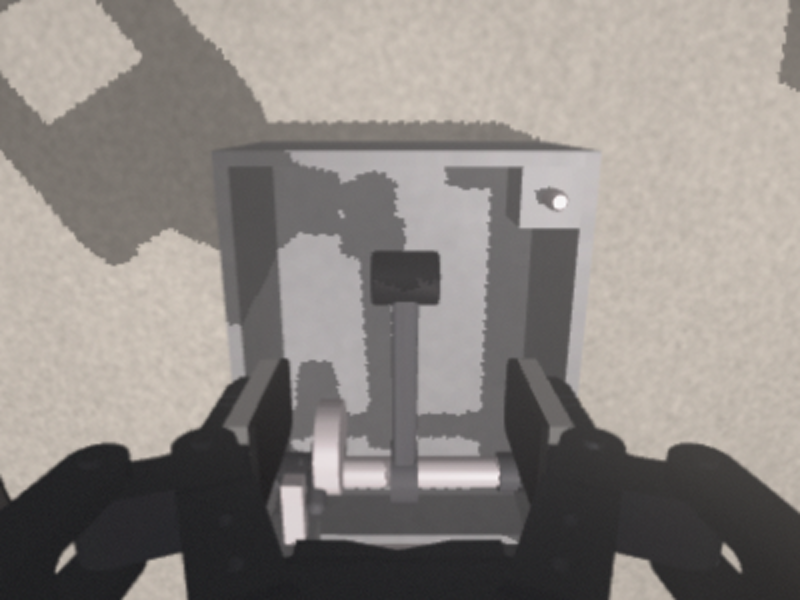

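The wrist crop shows the lever at rest in the open housing. The round grip spans (371..439, 250..305), centred at (405,278), and the fingers' inner edges are at 290 and 507 (middle 398). The lift picture's scene half showed the grip at about (141,266), which gives the second view for its height.

```bash
python3 - <<'E'
from m import *;import pickle
W=pickle.load(open('w4.pkl','rb')); g=(322.25,198.75)
print(atz(W,g,.064),atz(W,g,.066))
print(tri([(W,g),(S,(300+141/3-.3,90+266/3-.3))]))
p=atz(W,(120+405.5/2,60+278.5/2),.064)
E
python3 go.py .4285 .2215 .1 163
```

```text
[0.42818601 0.22052496 0.064     ] [0.42763157 0.22066898 0.066     ]
(array([0.42859983, 0.2202827 , 0.06204464]), np.float64(0.7141792567623497))
d [0.09  0.134 2.12 ] yaw -0.001 tcp [0.4299 0.2169 0.1636] h 163.0 q [ 0.23  0.44  1.86 -0.    0.84 -1.04] t 13.15
```

>>> {"method": "drive_tool", "body": {
  "motion": [
    [[58,0.07,0.11,0.6,0],[58,0.07,0.11,1.3,0],[58,0.07,0.11,2,0],[58,0.07,0.11,2.7,0],[58,0.07,0.11,3.3,0],[58,0.07,0.11,3.7,0],[58,0.07,0.11,4,0],[58,0.07,0.11,4,0],[58,0.07,0.11,4,0]]
  ]
}}

```text
t: 14.05
tcp_pos: [0.429, 0.2208, 0.0439]
tool_rot: [0.148, 0.989, 0.0, 0.0]
force: [-0.3, -0.1, 0.7]
finger_gap: 0.674
gripper_force: 0.0
```

>>> {"method": "drive_tool", "body": {
  "motion": [
    [[50,0,0,0,0],[42,0,0,0,0],[38,0,0,0,0],[34,0,0,0,0],[32,0,0,0,0],[30,0,0,0,0],[28,0,0,0,0],[26,0,0,0,0],[24,0,0,0,0],[20,0,0,0,0]]
  ],
  "squeeze": 25
}}

```text
t: 15.05
tcp_pos: [0.4284, 0.2201, 0.0436]
tool_rot: [0.147, 0.989, -0.0, -0.0]
force: [1.0, -5.0, 2.0]
finger_gap: 0.345
gripper_force: 25.7
```

```bash
python3 go.py .5364 .186 .137 163; python3 -c "
from station import manip; s=manip.sense(); print(s['force'],s['ft_torque'],s['finger_gap']*85,s['gripper_force'])"
```

```text
d [-3.775 -0.041 -3.114] yaw 0.006 tcp [0.4284 0.2201 0.0436] h 163.04 q [ 0.24  0.67  1.93 -0.    0.54 -1.03] t 15.05
[ 0.96322461 -4.98587561  1.96814059] [-0.89434361  0.02428433  0.0065777 ] 29.334304497288016 25.65467745065689
```

Run:
```python
import numpy as np
for a,b,n in((0,.5,10),(.5,1,10),(1,1.4,8)):
    t=np.linspace(a,b,n+1)[1:]+.17; a+=.17
    print([(round(-3.8333*(np.cos(a)-np.cos(x)),2),round(-3.8333*(np.sin(x)-np.sin(a)),2)) for x in t])
```

```text
[(np.float64(-0.04), np.float64(-0.19)), (np.float64(-0.08), np.float64(-0.37)), (np.float64(-0.14), np.float64(-0.56)), (np.float64(-0.2), np.float64(-0.74)), (np.float64(-0.28), np.float64(-0.91)), (np.float64(-0.36), np.float64(-1.09)), (np.float64(-0.45), np.float64(-1.26)), (np.float64(-0.55), np.float64(-1.42)), (np.float64(-0.66), np.float64(-1.58)), (np.float64(-0.77), np.float64(-1.73))]
[(np.float64(-0.12), np.float64(-0.15)), (np.float64(-0.25), np.float64(-0.29)), (np.float64(-0.39), np.float64(-0.42)), (np.float64(-0.53), np.float64(-0.55)), (np.float64(-0.68), np.float64(-0.67)), (np.float64(-0.84), np.float64(-0.78)), (np.float64(-1.0), np.float64(-0.89)), (np.float64(-1.16), np.float64(-0.98)), (np.float64(-1.33), np.float64(-1.07)), (np.float64(-1.51), np.float64(-1.15))]
[(np.float64(-0.18), np.float64(-0.07)), (np.float64(-0.36), np.float64(-0.13)), (np.float64(-0.54), np.float64(-0.18)), (np.float64(-0.73), np.float64(-0.23)), (np.float64(-0.92), np.float64(-0.26)), (np.float64(-1.11), np.float64(-0.28)), (np.float64(-1.3), np.float64(-0.3)), (np.float64(-1.49), np.float64(-0.3))]
```

>>> {"method": "drive_tool", "body": {
  "motion": [
    [[10,-0.04,-0.03,-0.19,0],[10,-0.08,-0.03,-0.37,0],[10,-0.14,-0.03,-0.56,0],[10,-0.2,-0.03,-0.74,0],[10,-0.28,-0.03,-0.91,0],[10,-0.36,-0.03,-1.09,0],[10,-0.45,-0.03,-1.26,0],[10,-0.55,-0.03,-1.42,0],[10,-0.66,-0.03,-1.58,0],[10,-0.77,-0.03,-1.73,0]]
  ],
  "squeeze": 40
}}

```text
t: 16.05
tcp_pos: [0.4502, 0.2133, 0.0957]
tool_rot: [0.148, 0.989, 0.0, -0.0]
force: [0.2, 4.5, -8.7]
finger_gap: 0.346
gripper_force: 40.1
```

```bash
python3 go.py .5364 .186 .137 163; python3 -c "
from station import manip; s=manip.sense(); print(s['force'],s['ft_torque'],s['finger_gap']*85,s['gripper_force'])"
```

```text
d [-3.012 -0.03  -1.379] yaw -0.0 tcp [0.4502 0.2133 0.0957] h 163.0 q [ 0.22  0.58  1.87  0.    0.7  -1.06] t 16.05
[ 0.17402633  4.51472182 -8.68534837] [0.69217403 0.3839534  0.00808229] 29.422466076122515 40.106810331344604
```

>>> {"method": "drive_tool", "body": {
  "motion": [
    [[10,-0.12,0.01,-0.15,0],[10,-0.25,0.01,-0.29,0],[10,-0.39,0.01,-0.42,0],[10,-0.53,0.01,-0.55,0],[10,-0.68,0.01,-0.67,0],[10,-0.84,0.01,-0.78,0],[10,-1.0,0.01,-0.89,0],[10,-1.16,0.01,-0.98,0],[10,-1.33,0.01,-1.07,0],[10,-1.51,0.01,-1.15,0]]
  ]
}}

```text
t: 17.05
tcp_pos: [0.4918, 0.2005, 0.1298]
tool_rot: [0.148, 0.989, -0.0, -0.002]
force: [-3.7, 6.2, -6.5]
finger_gap: 0.346
gripper_force: 39.9
```

>>> {"method": "drive_tool", "body": {
  "motion": [
    [[10,-0.18,0,-0.07,0],[10,-0.36,0,-0.13,0],[10,-0.54,0,-0.18,0],[10,-0.73,0,-0.23,0],[10,-0.92,0,-0.26,0],[10,-1.11,0,-0.28,0],[10,-1.3,0,-0.3,0],[10,-1.49,0,-0.3,0],[10,-1.49,0,-0.3,0],[10,-1.49,0,-0.3,0]]
  ]
}}

```text
t: 18.05
tcp_pos: [0.5344, 0.1875, 0.1396]
tool_rot: [0.148, 0.989, -0.0, -0.002]
force: [-6.1, 4.7, 0.5]
finger_gap: 0.346
gripper_force: 40.0
```

Run:
```python
from h import *; from station import manip; import pickle
np.set_printoptions(precision=3,suppress=True)
s=manip.sense();p=s['tcp_pos'];print(p,s['force'],s['ft_torque'],s['finger_gap']*85,s['gripper_force'])
a=np.deg2rad(-17);d=p-[.4284,.2201,.0436];ux=np.cos(a)*d[0]+np.sin(a)*d[1];print('dx',ux,'dz',d[2],'angle from rest by disp',np.arctan2(d[2]+.1150*np.sin(.17),-(ux-.115*np.cos(.17)))-.17)
pickle.dump((manip.snapshot('scene'),manip.snapshot('top'),manip.snapshot('wrist'),manip.camera_model('wrist')),open('end.pkl','wb'))
```

```text
[0.534 0.187 0.14 ] [-6.122  4.723  0.529] [ 0.91   1.167 -0.025] 29.378334396803318 39.96935963630676
dx 0.11094813509143273 dz 0.09601705496870563 angle from rest by disp 1.3800662026479935
```

The lever stands at about 1.38 rad, some 2.4 mm short. I nudge forward and settle.

>>> {"method": "drive_tool", "body": {
  "motion": [
    [[10,-0.04,0,0,0],[10,-0.08,0,0,0],[10,-0.08,0,0,0],[10,-0.08,0,0,0]]
  ]
}}

```text
t: 18.6
tcp_pos: [0.5363, 0.1869, 0.1396]
tool_rot: [0.148, 0.989, -0.0, -0.003]
force: [-6.4, 4.2, 1.1]
finger_gap: 0.347
gripper_force: 40.0
```

>>> {"method": "drive_tool", "body": {
  "motion": [
    [[10,0,0,0,0]]
  ]
}}

```text
t: 18.7
tcp_pos: [0.5363, 0.1869, 0.1397]
tool_rot: [0.148, 0.989, -0.0, -0.003]
force: [-6.8, 5.1, 0.3]
finger_gap: 0.344
gripper_force: 40.0
```

>>> {"method": "drive_tool", "body": {
  "motion": [
    [[10,0,0,0,0]]
  ]
}}

```text
t: 18.8
tcp_pos: [0.5363, 0.1869, 0.1397]
tool_rot: [0.148, 0.989, -0.0, -0.003]
force: [-6.2, 4.9, 0.6]
finger_gap: 0.345
gripper_force: 40.0
```

Run:
```python
from m import *; import pickle
np.set_printoptions(precision=4,suppress=True)
P=[]
for _ in range(6):
    P.append(manip.sense()['tcp_pos']); w=manip.snapshot('wrist')
p=np.mean(P,0);s=manip.sense();print(p,np.std(P,0),s['force'],s['finger_gap']*85)
a=np.deg2rad(-17);d=p-[.4284,.2201,.0436];ux=np.cos(a)*d[0]+np.sin(a)*d[1];print('dx',ux,'dz',d[2],np.arctan2(d[2]+.0195,.1133-ux)-.17)
# lever/grip dark pixel profile in the wrist picture near the fingers, & the top-view blade change
m=manip.camera_model('wrist');print('proj grip',proj(m,p+[0,0,.021]),'axis',proj(m,[p[0],p[1],.045]))
g=cv2.cvtColor(w,cv2.COLOR_RGB2GRAY)
for r in range(140,300,12): print(r,g[r,270:370:5])
```

```text
[0.5363 0.1869 0.1397] [0. 0. 0.] [-6.4948  4.8879  1.2172] 28.84000239636162
dx 0.1128609332886569 dz 0.09606774943670401 1.3969971302110724
proj grip [[318.0095 270.3634]] axis [[318.4168 202.3707]]
140 [164 186 186 188 187 190 189 193 192 191 189 188 189 191 194 193 195 198
 195 191]
152 [117 118 120 173 192 190 188 185 135 167 193 191 194 195 196 196 194 196
 194 192]
164 [117 117 118 118 117 117 118 118 118 117 189 191 192 193 194 197 194 196
 195 184]
176 [116 115 115 115 116 117 117 119 116 117 190 187 191 191 191 191 194 194
 193 119]
188 [137 136 104 115 116 115 116 115 114  79  80  82 116 116 115 114 116 116
 114 114]
200 [140 132 104 146 146 146 145 146 132  73  73  74 215 215 215 213 213 213
 214 213]
212 [150 134 123 179 180 181 181 179 117  72  71  71 182 186 185 185 185 183
 187 122]
224 [140 138 127 182 181 179 181 179  71  67  67  70 160 181 182 180 182 183
 185 111]
236 [168 167 110 105  51  50  50  51  53  53  51  52  53  53  53  54  57 107
  94  93]
248 [ 54  96 109  80  54  53  51  52  53  51  51  52  53  52  52  52  52 108
 109  57]
260 [ 68 108 108  49  50  49  50  49  50  50  51  51  53  51  50  52  50  60
 108 108]
272 [ 47  63 103  46  44  45  47  47  47  47  48  47  47  48  48  48  47  55
 134  52]
284 [ 47  46  45  46  73 112 111 111 112 113 113 112 114 111 112 111  48  55
  51  52]
296 [ 42  43  44  47 111 112 113 113 112 114 114 113 113 115 114 114  58  55
  49  49]
```

Run:
```python
from m import *
np.set_printoptions(precision=4,suppress=True)
w=manip.snapshot('wrist');m=manip.camera_model('wrist');p=manip.sense()['tcp_pos']
g=cv2.cvtColor(w,cv2.COLOR_RGB2GRAY).astype(int)
for c in (300,335): print(c,list(g[226:240,c]),list(g[276:290,c]))
a=np.deg2rad(-17);u=np.array([np.cos(a),np.sin(a),0]);th=np.linspace(0,2*np.pi,400)
def sil(x,z):
    c=p+x*u+[0,0,z]; r=proj(m,c+.012*(np.cos(th)[:,None]*u+np.sin(th)[:,None]*[0,0,1]))[:,1]; return r.min(),r.max()
print('nominal',sil(0,.0205))
def ed(c):
    d=np.diff(g[:,c]); return 222+np.argmin(d[222:245])+.5,272+np.argmax(d[272:292])+.5
for c in(295,300,335,340):
    e=ed(c); o=least_squares(lambda v:np.array(sil(*v))-e,[0,.02],x_scale=.01,diff_step=1e-3); print(c,e,o.x)
```

```text
300 [np.int64(180), np.int64(177), np.int64(158), np.int64(92), np.int64(57), np.int64(50), np.int64(53), np.int64(53), np.int64(51), np.int64(51), np.int64(51), np.int64(51), np.int64(49), np.int64(52)] [np.int64(46), np.int64(44), np.int64(47), np.int64(70), np.int64(108), np.int64(113), np.int64(112), np.int64(113), np.int64(112), np.int64(113), np.int64(114), np.int64(114), np.int64(113), np.int64(113)]
335 [np.int64(182), np.int64(177), np.int64(123), np.int64(81), np.int64(58), np.int64(55), np.int64(54), np.int64(53), np.int64(55), np.int64(53), np.int64(53), np.int64(54), np.int64(53), np.int64(52)] [np.int64(48), np.int64(47), np.int64(49), np.int64(63), np.int64(95), np.int64(110), np.int64(112), np.int64(114), np.int64(111), np.int64(112), np.int64(114), np.int64(115), np.int64(113), np.int64(113)]
nominal (np.float64(244.8955646669214), np.float64(295.7895455141304))
295 (np.float64(228.5), np.float64(279.5)) [-0.0083  0.0198]
300 (np.float64(228.5), np.float64(279.5)) [-0.0083  0.0198]
335 (np.float64(227.5), np.float64(279.5)) [-0.0098  0.0221]
340 (np.float64(228.5), np.float64(279.5)) [-0.0083  0.0198]
```

Run:
```python
from m import *;import pickle
np.set_printoptions(precision=4,suppress=True)
a=np.deg2rad(-17);u=np.array([np.cos(a),np.sin(a),0]);th=np.linspace(0,2*np.pi,400)
def sil(m,c): return (lambda r:np.array([r.min(),r.max()]))(proj(m,c+.012*(np.cos(th)[:,None]*u+np.sin(th)[:,None]*[0,0,1]))[:,1])
W4=pickle.load(open('w4.pkl','rb'))
b=np.array([.4284,.2204,.064])
print('rest nominal',sil(W4,b),'seen',60+250.5/2-.5,60+305/2-.5)
for z in(.062,.064,.066):
    o=least_squares(lambda v:sil(W4,b*[1,1,0]+[0,0,z]+v[0]*u).mean()-198.3,[0.],diff_step=1e-3,x_scale=.01); print(z,o.x)
_,_,w,m=pickle.load(open('end.pkl','rb')); g=cv2.cvtColor(w,cv2.COLOR_RGB2GRAY).astype(int)
print('before nudge',list(g[224:236,300]),list(g[274:286,300]),sil(m,np.array([.534,.187,.1605])))
# camera pose relative to the TCP at the two times
for M,p in((W4,[.4290,.2167,.1627]),(manip.camera_model('wrist'),manip.sense()['tcp_pos'])):
    q=R.from_quat(M['orientation']); print('cam rel',(M['origin']-p)@u,(M['origin']-p)[2],'axis',(q.apply([0,0,-1])).round(4))
print('t',manip.sense()['tool_rot'])
```

```text
rest nominal [185.5076 212.5112] seen 184.75 212.0
0.062 [-0.0001]
0.064 [-0.0007]
0.066 [-0.0012]
before nudge [np.int64(179), np.int64(180), np.int64(180), np.int64(179), np.int64(174), np.int64(133), np.int64(69), np.int64(53), np.int64(52), np.int64(51), np.int64(51), np.int64(50)] [np.int64(42), np.int64(45), np.int64(45), np.int64(45), np.int64(44), np.int64(62), np.int64(97), np.int64(111), np.int64(112), np.int64(111), np.int64(111), np.int64(111)] [244.7772 295.8274]
cam rel -0.07082194115101026 0.14216011652203908 axis [ 0.2655 -0.0819 -0.9606]
cam rel -0.07041106762637829 0.1424202535560234 axis [ 0.2629 -0.0806 -0.9614]
t [ 0.1478  0.989  -0.     -0.0026]
```

Run:
```python
from m import *;import pickle
np.set_printoptions(precision=4,suppress=True)
w=manip.snapshot('wrist');m=manip.camera_model('wrist');g=cv2.cvtColor(w,cv2.COLOR_RGB2GRAY).astype(int)
for c in(290,335,350,360): print(c,*g[180:228,c])
W4=pickle.load(open('w4.pkl','rb')); a=np.deg2rad(-17);u=np.array([np.cos(a),np.sin(a),0]); c0=np.array([.479,.2035,0])
print('axis unit x from w4',(atz(W4,(120+440/2,60+473/2),.045)-c0)@u, (atz(W4,(120+370/2,60+474/2),.045)-c0)@u)
for r in(195,200,205): print(r,(atz(m,(345,r),.045)-c0)@u)
p=manip.sense()['tcp_pos'];print('tcp',(p-c0)@u)
```

```text
290 115 115 115 115 114 114 115 115 116 115 115 116 114 110 116 125 130 135 137 141 147 151 155 152 161 225 228 226 221 212 197 176 181 182 179 178 178 177 178 177 178 179 179 182 181 181 181 176
335 117 115 116 115 115 116 114 114 115 114 115 113 113 113 126 147 165 181 192 203 215 223 232 237 239 238 232 227 221 211 198 179 186 186 184 184 184 183 182 182 182 180 180 182 181 182 181 177
350 117 115 115 115 115 114 115 115 115 116 115 114 114 115 126 147 166 180 190 202 213 223 233 239 241 240 233 228 221 211 198 180 185 186 185 186 186 187 186 187 188 187 185 184 182 183 182 177
360 115 115 115 115 116 114 115 115 115 113 114 114 113 115 125 147 164 179 192 202 213 223 234 239 242 241 234 228 221 213 197 182 187 189 189 188 187 186 185 183 184 185 185 185 185 185 184 174
axis unit x from w4 0.0607657861861277 0.06144819184493902
195 0.05288771350130427
200 0.057423078037687855
205 0.06200479555783501
tcp 0.05961762320903782
```

The same wrist picture shows the cam shaft under the TCP (unit x 59.7 mm) but the grip about 8 mm behind it. So the grip shifted in the pads and the lever is only near 1.33 rad. I'll squeeze harder, push on and remeasure.

>>> {"method": "drive_tool", "body": {
  "motion": [
    [[10,0,0,0,0],[10,0,0,0,0],[10,-0.05,0,0,0],[10,-0.1,0,0,0],[10,-0.15,0,0,0],[10,-0.2,0,0,0],[10,-0.25,0,0,0],[10,-0.25,0,0,0],[10,-0.25,0,0,0]]
  ],
  "squeeze": 70
}}

```text
t: 20.1
tcp_pos: [0.5422, 0.1851, 0.1396]
tool_rot: [0.148, 0.989, 0.0, -0.004]
force: [-8.3, 5.7, 4.1]
finger_gap: 0.334
gripper_force: 69.3
```

```bash
cat > lev.py <<'E'
from m import *
np.set_printoptions(precision=4,suppress=True)
s=manip.sense();w=manip.snapshot('wrist');m=manip.camera_model('wrist');p=s['tcp_pos']
g=cv2.cvtColor(w,cv2.COLOR_RGB2GRAY).astype(int)
a=np.deg2rad(-17);u=np.array([np.cos(a),np.sin(a),0]);th=np.linspace(0,2*np.pi,400);c0=np.array([.479,.2035,0])
def sil(x,z):
    c=p+x*u+[0,0,z]; r=proj(m,c+.012*(np.cos(th)[:,None]*u+np.sin(th)[:,None]*[0,0,1]))[:,1]; return np.array([r.min(),r.max()])
def cross(v,lev,up): # subpixel crossing
    i=np.argmax((v>lev) if up else (v<lev)); return i-1+(lev-v[i-1])/(v[i]-v[i-1])
for c in(300,335):
    e=220+cross(g[220:,c],115,False),265+cross(g[265:,c],80,True)
    o=least_squares(lambda v:sil(*v)-e,[0,.02],x_scale=.01,diff_step=1e-3); print(c,np.array(e),'grip-tcp',o.x,'grip unit x,z',(p-c0)@u+o.x[0],p[2]+o.x[1])
v=g[150:,350];k=150+cross(v,130,True) if v[0]<130 else np.nan
print('row start shaft',k,*g[180:222:2,350]); print('tcp',(p-c0)@u,p,s['force'],s['finger_gap']*85)
E
python3 lev.py
```

```text
300 [224.5    279.1212] grip-tcp [-0.0134  0.0278] grip unit x,z 0.05245115397126224 0.1673669427047383
335 [223.6429 279.1176] grip-tcp [-0.0144  0.0295] grip unit x,z 0.05138759735518278 0.16909168209241182
row start shaft nan 116 116 115 116 141 175 199 220 238 241 229 217 188 186 187 187 188 187 187 185 184
tcp 0.06580281266921839 [0.5422 0.1851 0.1396] [-8.2783  5.7411  4.0918] 28.427778942585906
```

Run:
```python
from m import *;import pickle
w0=pickle.load(open('end.pkl','rb'))[2];w=manip.snapshot('wrist')
for n,i in(('before',w0),('now',w)):
    for c in (300,335): print(n,c,*[','.join(map(str,i[r,c])) for r in list(range(218,236,3))+list(range(250,340,6))])
    print(n,'row 285 edges',np.where(np.abs(np.diff(cv2.cvtColor(i,cv2.COLOR_RGB2GRAY)[290].astype(int)))>20)[0],np.where(np.abs(np.diff(cv2.cvtColor(i,cv2.COLOR_RGB2GRAY)[250].astype(int)))>20)[0])
```

```text
before 300 185,180,182 184,180,180 182,178,178 182,178,179 72,68,70 52,50,50 54,51,52 52,50,52 48,46,47 49,45,47 43,41,44 101,96,95 115,109,109 118,112,113 116,109,111 118,112,113 117,111,112 232,224,225 235,228,229 233,224,225 41,40,42
before 335 186,182,182 185,179,181 183,179,180 183,179,181 76,72,73 56,53,54 54,50,52 51,49,50 50,48,50 49,47,48 48,46,46 100,94,95 116,111,111 118,111,111 117,111,111 116,110,111 116,110,110 233,225,226 240,235,235 235,228,229 44,43,45
before row 285 edges [  4   5  20  76  77  81 111 112 181 182 183 288 289 348 454 455 570 572
 578 603 604 605] [ 57  58  62  93  94 250 251 254 260 261 262 273 284 352 353 363 373 374
 381 382 383 407 408]
now 300 185,181,182 179,176,177 120,118,118 93,90,90 51,49,50 50,48,49 54,51,52 53,50,51 50,49,50 47,45,47 46,45,46 114,108,108 116,110,111 119,113,113 119,111,112 213,201,202 226,218,219 235,229,229 231,222,223 224,215,216 43,43,44
now 335 185,181,181 186,183,183 113,110,111 94,93,93 54,50,52 54,52,53 54,51,53 52,49,52 53,50,51 51,48,49 50,48,48 114,108,109 119,112,113 121,115,116 118,112,113 213,201,201 226,218,219 240,235,236 233,224,226 223,214,216 49,46,47
now row 285 edges [  3   4   5   6   7  22  23  24  77  78  82 111 112 113 182 183 184 289
 347 348 453 454 455 574 575 578 597 598] [ 58  59  63  94  95  96 236 250 251 254 260 261 274 284 285 352 363 391
 392 394 395 407 408]
```

```bash
sed -i 's/115,False/72,False/' lev.py; python3 lev.py
```

```text
300 [228.1818 279.1111] grip-tcp [-0.0083  0.0196] grip unit x,z 0.05744555921217055 0.15923652336144992
335 [228.3478 279.0882] grip-tcp [-0.0081  0.0192] grip unit x,z 0.057709895629814593 0.15878724329009705
row start shaft nan 116 115 116 116 140 176 199 220 238 240 229 218 188 186 187 189 188 187 187 184 183
tcp 0.0657886377273973 [0.5422 0.1851 0.1396] [-8.478   5.795   3.2637] 28.786979316550873
```

>>> {"method": "drive_tool", "body": {
  "motion": [
    [[10,-0.05,0,0,0],[10,-0.09,0,0,0],[10,-0.09,0,0,0],[10,-0.09,0,0,0],[10,-0.09,0,0,0]]
  ]
}}

```text
t: 20.75
tcp_pos: [0.5444, 0.1845, 0.1395]
tool_rot: [0.148, 0.989, 0.0, -0.005]
force: [-8.8, 6.0, 3.0]
finger_gap: 0.336
gripper_force: 69.3
```

```bash
cat >> lev.py <<'E'
v=g[170:225,350]; a1=170+cross(v,145,True); pk=170+np.argmax(v); d=np.diff(v); a2=pk+np.argmin(d[pk-170:pk-170+12])+.5
print('shaft',a1,pk,a2,'axis unit x by centre',(atz(m,(350,(a1-.8+g.shape[0]*0+a2+1)/2),.045)-c0)@u)
E
python3 lev.py
```

```text
300 [227.8421 278.8667] grip-tcp [-0.0086  0.0198] grip unit x,z 0.05952552044532809 0.15931644525415226
335 [228.     278.7857] grip-tcp [-0.0083  0.0193] grip unit x,z 0.059832156898249306 0.15874597001412016
row start shaft nan 115 115 113 150 182 204 224 241 239 227 212 180 188 186 189 188 187 187 186 185 178
tcp 0.06809201888626625 [0.5444 0.1845 0.1395] [-8.7813  5.9982  3.0369] 28.536515197191015
shaft 169.45 194 201.5 axis unit x by centre 0.052588818090841254
```

Run:
```python
from m import *
w=manip.snapshot('wrist');m=manip.camera_model('wrist');g=cv2.cvtColor(w,cv2.COLOR_RGB2GRAY).astype(int)
a=np.deg2rad(-17);u=np.array([np.cos(a),np.sin(a),0]);c0=np.array([.479,.2035,0])
print(*g[182:208,350])
for r in(193.5,194.5,195.5): print(r,(atz(m,(350,r),.045)-c0)@u)
# grip at rest from w4 with silhouettes, relative to the shaft in that same picture
```

```text
115 116 112 130 150 168 182 195 202 215 225 235 241 240 239 234 227 221 212 197 180 188 188 186 186 186
193.5 0.059652864368339456
194.5 0.06055220076349981
195.5 0.06145332074577715
```

The grip (unit x 59.7 mm, z 159 mm) now stands over the cam shaft (59.6 mm), so the lever is upright and held.

```bash
python3 -c "
from station import manip; s=manip.sense(); print(s['t'],s['gripper_force'],s['finger_gap']); print(manip.sign_off())"
```

```text
20.85 69.33873295783997 0.33855976096452745
the job is handed in; nothing more can be done
None
```

The job is handed in at about 21 s: the cover lies flat within about 3 mm of the mat's centre, and the gripper is still holding the cam lever straight up, to about 0.02 rad by the wrist camera (blade height not measured).

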